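Load the insert carrier under the leaf spring of a checking fixture

ROBOT

A 7-joint arm with a two-finger parallel gripper is mounted at the origin on the work surface. World frame = base frame: x ahead of the robot, y to its left, z up, the work surface at z = 0. Lengths are in m, angles in rad, forces in N, time in s.
With the tool pointing down it reaches from about 0.425 to 0.95 m from the base axis. Payload 4.7 kg.
Tool frame: the origin (TCP) lies on the centre line of the jaws, within the pads' length; the fingertips stand 17 mm ahead of it and the grasp point (between the pads) lies 2 mm behind it; y points along the fingers, z is the direction in which the jaws open and shut, and the axes are right-handed (so a half turn about y gives the same grasp; the last joint's range is limited). The gripper opens to 87 mm and grips with 3 to 60 N. Pads are 19 mm wide; open, the fingers measure 117 mm over their backs; the gripper's body (75 mm by 190 mm) begins 51 mm behind the grasp point.
Start: joints at [-1.135, 0.469, -0.049, 1.532, 0.024, 1.141, -0.082], TCP at [0.303, 0.603, 0.206] pointing down, gripper open.
Joint ranges: [-2.59, 2.59], [-0.33, 1.99], [-1.39, 1.29], [0.1, 2.45], [-1.04, 4.18], [0.21, 1.99], [-2.66, 2.66]. Speed limits (rad/s): [2.57, 2.57, 3.14, 3.14, 3.14, 3.14, 3.14].

INTERFACE

Orientations are given as a unit quaternion [w, x, y, z].
In Python, from plant import robot, vision, ticket gives the robot as it stands.
- The arm moves only by the tool apply_moves, never from a script. Its arguments are lists of equal length, an entry for each row: "offset": the shift along the tool's x, y, z in mm, a list of three; "rot": the turn, a rotation vector about the tool's x, y, z in degrees, a list of three; "gripper": the gripper command: -1 is fully open, 1 is shut, values between are in proportion. In form: {"offset": [[x, y, z], ...], "rot": [[wx, wy, wz], ...], "gripper": [gripper, ...]}. A call has 1 to 8 rows; each row is the pose to reach, as a shift and turn from the pose measured when the call began, along the tool's axes at that moment; what a row does not reach only later rows make up. A row lasts 1/12 s, in which the tool goes at most 41.7 mm and 7.16 degrees, less where a joint would pass 70% of its speed; a pose out of reach is approached as far as the arm can. A call with a gripper value outside its range is refused whole. The fingers move at their own pace and stop on an object; the grip force is fixed at half the most. Time passes only in rows, so rows that repeat a pose let the fingers close. It gives the time, the measured TCP pose, the force and the opening at its end, in the units of the state.
- robot.get_state(): the state, without advancing time (a new reading comes with each control period).
- vision.camera(name): name is "side" or "top"; returns the picture (480x640x3 uint8, red, green, blue); there is no depth.
- vision.get_calibration(name): a dict with "fx", "fy", "cx", "cy" (pixels), "k1" (the pictures are not rectified: a ray, as slopes to the right and down, at radius r is drawn at 1 + k1 r^2 times it, then the intrinsics apply), "cam_to_world" (4x4, takes a point from camera to world coordinates). Camera axes: x right, y down, z forward; pixel columns grow to the right and rows downward; lengths in m; the calibration is good to about 2 mm. A picture is of the moment at which its call begins. get_calibration takes no time and is no camera call.
- ticket.finish_job(): hands the job in, once; it reports no verdict.
The state is a dict: "clock": time; "q": joint angles; "dq": joint speeds; "tau": joint torques, N m; "position": TCP position; "tool_rot": TCP orientation; "ft_force": force on the tool from outside, world axes, zero at the start; "torque": the same for the moment, N m; "finger_gap": opening from 0.0 (shut) to 1.0 (fully open).
Only numpy, scipy, OpenCV 4.12 (cv2) and the standard library are available. Lean on these libraries where they do the work, as an engineer would, in place of code of your own. Each camera call takes 0.05 s, during which the arm holds its last target. There are 200 camera calls.

TASK

Load the aluminium insert carrier into the checking fixture: with the fingertips press it down hard on its sprung bed, behind the thumb rib, and, keeping it pressed, slide it under the gate and the leaf spring until the rib is up against the gate, then let go so that it stays there. Only press and push the carrier, never lift or tip it, and leave the other things on the bench where they are.

Things in the scene. Friction and masses are not known exactly. Their poses are not given: they have to be found in the camera images.
- fixture: Steel checking fixture fixed to the bench; position and yaw vary. Spans x -175 to +132, 92 wide. Origin: bench top, centre line of the slide, under the gate's front face; x is the loading direction, z up. Side rails: tops 27 high, inner gap 53, outer width 77, x -170 to 85. Tail stop 23 high at x -175 to -167. Dial gauge at the far end (x 97 to 132, 57 high), not to be touched.
- gate (a point): Middle of the lower front edge of the gate (fixture frame 0, 0, 33 mm), axes as the fixture's. The gate is a fixed steel bar across the slide, x 0 to 16, 91 wide, underside 33 high, top 45 (with screws 50). Unpressed, the carrier's nose butts against it.
- bed (a joint): Brass bed, 250 by 48, between the rails; sprung up, always level. Value: metres pressed down, 0 (its top 22 mm high) to 0.010 (12 mm high, end of travel). With the carrier on it the push from above is about 2 to 4 N to start, 10 N at 8 mm, 12 N at the end; it springs back when let go. The carrier clears the gate only with the bed more than 5 mm down.
- leaf (a joint): Leaf spring, steel strip 24 wide, 48 long, hinged behind the gate (fixture x 14, z 43 mm), sloping down away from it; its tip at x 59 hangs 26 mm high. Value: radians lifted, 0 at rest, about 0.1 to 0.2 with the carrier under it. It presses on the carrier with about 1 to 5 N and drags on it.
- carrier: Loose aluminium carrier, about 0.3 kg, 120 long (x) by 50 wide by 16 high, on the bed between the rails, its x along the fixture's x. Origin: centre of its underside. Nose x -8 to 60 (goes under the gate, six flush inserts), thumb rib x -20 to -8, flat pad x -60 to -20. Home: origin 8 mm past the gate's front face; let go, it rises until its top meets the gate's underside.
- rib (a point): Top middle of the thumb rib (carrier frame -14, 0, 28 mm): a bar across the carrier's full width, 12 thick along x, 12 high above the top. Push against its back face (x -20); home is when its front face (x -8) touches the gate. Pressed down, the carrier takes about 6 to 10 N to slide, up to 15 N under the leaf.
- pad (a point): Centre of the pad's top (carrier frame -40, 0, 16 mm): flat grooved area, 40 along x by 50, behind the rib, where the carrier is pressed. 38 mm above the bench at the start, 28 with the bed fully down.
- nose (a point): Middle of the upper front edge of the carrier (carrier frame 60, 0, 16 mm). At the start 12 to 35 mm short of the gate and 5 mm too high to pass under it.
- cutter: Bystander: dark steel milling cutter standing upright, 56 mm across, 62 high; origin centre of its underside.
- spray_can: Bystander: spray can, 52 mm across, about 150 high; origin centre of its underside.
- bush: Bystander: steel bush lying flat, 48 mm across, 28 bore, 22 high; origin centre of its underside.
- wrench: Bystander: open-end wrench lying flat, 150 mm long; origin centre of its underside.
Things that resemble listed ones, but are neither listed nor needed, are in the scene too. Leave any blue, turquoise or yellow look-alike of the carrier alone.

How it is judged:
By the outcome, as a careful person would: the job done as asked, in the order asked, and still so for the second after the job is handed in, with the robot touching nothing.
It also fails if it takes over 40 s, if anything falls off the work surface, if the arm or the gripper's body presses on something with over 40 N, if the wrist force passes 120 N, or if a joint passes its speed limit or range.

## Working session

There is one attempt and no reset: what is moved stays moved. The work goes in short steps, Python scripts to look and compute and a tool call to move; the robot and the scene stay as the last step left them, time stands still between calls to the robot, and variables do not carry over. Pictures are saved under pics/ and viewed, about 8 in all and at most 12, crops included, and the job is handed in when it is done.

Besides the shell and the picture viewer there is one more tool, called after "Request:" in YAML: its name, and indented under it one key for each argument. apply_moves: Moves the arm, as the interface text tells. Its arguments: {"type":"object","properties":{"offset":{"type":"array"},"rot":{"type":"array"},"gripper":{"type":"array"}},"required":["offset","rot","gripper"]}

```bash
mkdir -p pics
cat > h.py <<'E'
import numpy as np, cv2
from plant import robot, vision, ticket
def snap(n,f):
    im=vision.camera(n); cv2.imwrite(f'pics/{f}.png',im[:,:,::-1]); return im
def ray(n,u,v):
    c=vision.get_calibration(n); K=np.array([[c['fx'],0,c['cx']],[0,c['fy'],c['cy']],[0,0,1.]])
    p=cv2.undistortPoints(np.array([[[u,v]]],float),K,np.array([c['k1'],0,0,0.]))[0,0]
    T=np.array(c['cam_to_world']); return T[:3,3],T[:3,:3]@np.array([p[0],p[1],1.])
def onz(n,u,v,z):
    o,d=ray(n,u,v); return o+d*(z-o[2])/d[2]
def proj(n,P):
    c=vision.get_calibration(n); K=np.array([[c['fx'],0,c['cx']],[0,c['fy'],c['cy']],[0,0,1.]])
    T=np.linalg.inv(np.array(c['cam_to_world']))
    return cv2.projectPoints(np.atleast_2d(P).astype(float),cv2.Rodrigues(T[:3,:3])[0],T[:3,3],K,np.array([c['k1'],0,0,0.]))[0][:,0]
E
python3 - <<'E'
from h import *
snap('top','t0');snap('side','s0')
for n in('top','side'):print(vision.get_calibration(n))
print(robot.get_state())
E
```

```text
{'fx': 540.4091947140382, 'fy': 540.4091947140382, 'cx': 323.7624673719456, 'cy': 244.37530822259743, 'k1': -0.10501415395182064, 'cam_to_world': array([[-0.00724353, -0.99070107,  0.13586363,  0.4099585 ],
       [-0.99991957,  0.00859051,  0.00933057, -0.02076803],
       [-0.01041094, -0.13578512, -0.99068361,  1.13737024],
       [ 0.        ,  0.        ,  0.        ,  1.        ]])}
{'fx': 462.31636369755023, 'fy': 462.31636369755023, 'cx': 321.5362219932107, 'cy': 245.00083563156983, 'k1': -0.11557787563751623, 'cam_to_world': array([[ 0.72793213, -0.49320654,  0.47630046, -0.00704897],
       [-0.68564718, -0.52193609,  0.50741567, -0.60064589],
       [-0.00166232, -0.69593824, -0.71809972,  0.86402511],
       [ 0.        ,  0.        ,  0.        ,  1.        ]])}
{'clock': 0.1, 'q': array([-1.13488972,  0.46936102, -0.04859066,  1.53358428,  0.02411444,
        1.14101206, -0.08225326]), 'dq': array([ 0.0010115 , -0.00194165,  0.00109027, -0.00457693,  0.00090136,
       -0.00031373,  0.00068308]), 'tau': array([ 1.05204694e-03, -5.09172571e+01, -8.07095272e-02, -2.36826020e+01,
       -6.13844208e-02,  3.44377477e-02,  7.38745530e-05]), 'position': array([0.30230534, 0.60287328, 0.20510009]), 'tool_rot': array([-0.68748511,  0.68872047, -0.16294954,  0.16271379]), 'ft_force': array([ 0.75346342, -0.19134593,  0.47696678]), 'torque': array([ 0.05591198,  0.02665418, -0.00913302]), 'finger_gap': 0.9995623398169171}
```

View pics/t0.png

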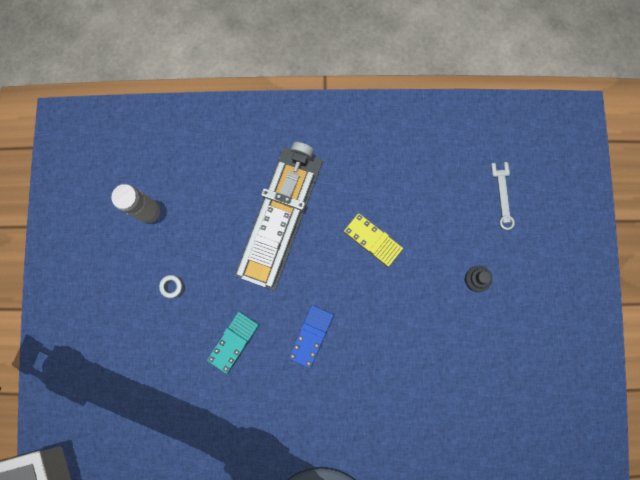

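View pics/s0.png

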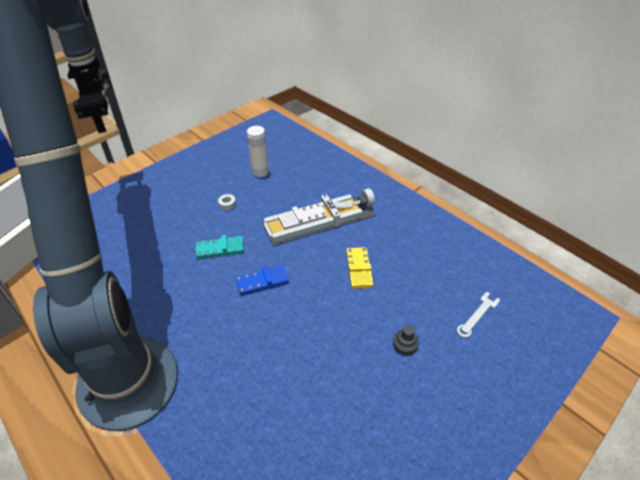

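The top view shows four carrier look-alikes: silver in the fixture (268,230), yellow (373,240), turquoise (233,342) and blue (312,335). I choose the silver one in the fixture, loading direction up the image towards the gate at (283,197) and the dial at (301,150). Next is one close crop to check it.

Run:
```python
from h import *
a=cv2.imread('pics/t0.png')[135:295,215:345]; b=cv2.imread('pics/s0.png')[180:250,255:385]
a=cv2.resize(a,None,fx=3.6,fy=3.6,interpolation=cv2.INTER_CUBIC)
b=cv2.resize(b,None,fx=2.5,fy=2.5,interpolation=cv2.INTER_CUBIC)
o=np.zeros((576,468+325,3),np.uint8); o[:a.shape[0],:a.shape[1]]=a; o[:b.shape[0],468:468+b.shape[1]]=b
cv2.imwrite('pics/c0.png',o)
```

```text
(no output)
```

View pics/c0.png

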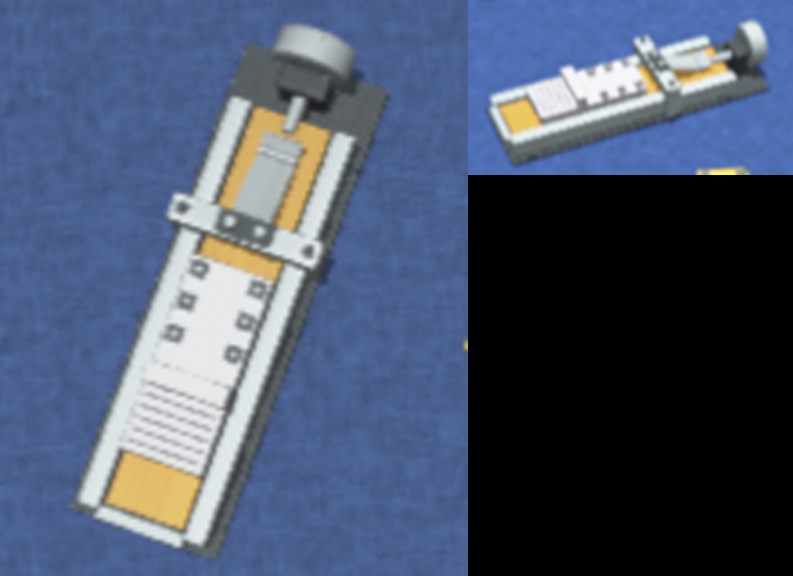

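The crop confirms a silver carrier with six inserts, rib and grooved pad behind the gate. In crop pixels the gate front edge is (168,215)–(318,265), the nose edge (200,257)–(272,280) and the pad's rear edge (120,450)–(202,475).

```bash
cat >> h.py <<'E'
def cr(x,y,z): return onz('top',215+(x+.5)/3.6-.5,135+(y+.5)/3.6-.5,z)
E
python3 - <<'E'
from h import *
m=lambda a,b:(a+b)/2
gl,gr=cr(168,215,.045),cr(318,265,.045)
lf,rf=cr(231,96,.027),cr(355,138,.027); lr,rr=cr(78,503,.027),cr(203,547,.027)
n=m(cr(200,257,.038),cr(272,280,.038)); p=m(cr(120,450,.038),cr(202,475,.038))
print('gate w',np.linalg.norm(gl-gr),m(gl,gr),'rail w',np.linalg.norm(lf-rf),np.linalg.norm(lr-rr),'len',np.linalg.norm(lf-lr),np.linalg.norm(rf-rr))
print('len carrier',np.linalg.norm(n-p),n,p)
d=m(lf,rf)-m(lr,rr)
for q in(d,lf-lr,rf-rr,n-p):print('yaw',np.degrees(np.arctan2(q[1],q[0])))
g=gr-gl;print('yaw gate',np.degrees(np.arctan2(g[0],-g[1])))
x=d/np.linalg.norm(d);y=np.array([-x[1],x[0],0])
O1=m(lf,rf)-85e-3*x;O2=m(lr,rr)+.170*x;print('origins',O1,O2,m(gl,gr))
O=m(O1,O2)
for k in(n,p,m(gl,gr)):print((k-O)@x,(k-O)@y)
from scipy.spatial.transform import Rotation as R
print(R.from_quat(robot.get_state()['tool_rot'],scalar_first=True).as_matrix().round(3))
# refine side check: project origin gate lower front edge
print(proj('side',np.array([O+[0,0,.045-O[2]],n])),proj('top',np.array([O+[0,0,.045-O[2]],n])))
E
```

```text
gate w 0.0916174476587788 [0.65044489 0.07506688 0.045     ] rail w 0.07784820552862182 0.07662965767022331 len 0.2554989503080051 0.2551100743751191
len carrier 0.11980655155320238 [0.63518556 0.07953775 0.038     ] [0.52312264 0.12191123 0.038     ]
yaw -20.039157457311596
yaw -19.90229062529757
yaw -20.17623292208377
yaw -20.712718020029243
yaw gate -19.303266949717354
origins [0.648361   0.07656889 0.027     ] [0.64807561 0.07667298 0.027     ] [0.65044489 0.07506688 0.045     ]
-0.01324321259096449 -0.0017256003061660603
-0.13304148560690443 -0.0003172049538398173
0.0026242948061450657 -0.0006969984926832814
[[ 0.894 -0.001  0.448]
 [-0.448 -0.002  0.894]
 [ 0.    -1.    -0.002]]
[[326.72966512 205.38530474]
 [322.46832467 209.01872814]] [[281.31279626 202.33901561]
 [280.17853685 209.21628948]]
```

Measurements agree with the given sizes: gate 91.6, rail width 77, rail length 255, carrier 119.8 mm. The fixture origin is about (0.6485, 0.0766) with yaw −20°, and the nose is 14 mm short of the gate. I'll move above the pad with the fingers shut.

Request:
apply_moves:
  offset:
    - [30,0,-23]
    - [62,0,-46]
    - [94,0,-70]
    - [126,0,-94]
    - [158,0,-118]
    - [190,0,-142]
    - [222,0,-166]
    - [254,0,-190]
  rot:
    - [0,-1,0]
    - [0,-2,0]
    - [0,-3,0]
    - [0,-4,0]
    - [0,-5,0]
    - [0,-6,0]
    - [0,-6.6,0]
    - [0,-6.6,0]
  gripper: [1,1,1,1,1,1,1,1]

```text
clock: 0.77
position: [0.4445, 0.3171, 0.2052]
tool_rot: [-0.696, 0.697, -0.123, 0.122]
ft_force: [0.4, 0.6, -0.8]
finger_gap: 0.475
```

```bash
cat >> h.py <<'E'
from scipy.spatial.transform import Rotation as R
Y=np.radians(-20.0); FX=np.array([np.cos(Y),np.sin(Y),0]); FY=np.array([-FX[1],FX[0],0]); O=np.array([.649,.0763,0])
def rel(fx,fz,fy=0):
    "offset(mm) in tool axes to put fingertip at fixture x,y / z (mm), plus state"
    s=robot.get_state(); M=R.from_quat(s['tool_rot'],scalar_first=True).as_matrix()
    t=O+FX*fx/1e3+FY*fy/1e3+[0,0,(fz+17)/1e3]; p=np.array(s['position'])
    Md=np.c_[FX,[0,0,-1],FY]
    print('t',s['clock'],'tip fix',((p-O)@FX*1e3).round(1),((p-O)@FY*1e3).round(1),(p[2]*1e3-17).round(1),'gap',s['finger_gap'],
     'F',np.round([s['ft_force']@FX,s['ft_force']@FY,s['ft_force'][2]],1))
    print('off',(M.T@(t-p)*1e3).round(1),'rot',np.degrees(R.from_matrix(M.T@Md).as_rotvec()).round(2))
E
python3 -c "
from h import *
rel(-110,100)"
```

```text
t 0.7667 tip fix -274.6 156.4 188.2 gap 0.4749176016384865 F [ 0.2  0.7 -0.8]
off [ 164.6   88.5 -156.2] rot [ 0.12  0.   -0.03]
```

Request:
apply_moves:
  offset:
    - [23,6,-22]
    - [47,15,-44]
    - [70,26,-67]
    - [94,40,-89]
    - [118,55,-112]
    - [141,72,-134]
    - [164,88,-156]
    - [164,88,-156]
  rot:
    - [0.1,0,0]
    - [0.1,0,0]
    - [0.1,0,0]
    - [0.1,0,0]
    - [0.1,0,0]
    - [0.1,0,0]
    - [0.1,0,0]
    - [0.1,0,0]
  gripper: [1,1,1,1,1,1,1,1]

```text
clock: 1.43
position: [0.5454, 0.1057, 0.1143]
tool_rot: [-0.693, 0.698, -0.128, 0.125]
ft_force: [0.8, -0.0, -0.8]
finger_gap: 0.01
```

```bash
python3 -c "
from h import *
rel(-110,48)"
```

```text
t 1.4333 tip fix -107.4 -7.8 97.3 gap 0.009778729472982691 F [ 0.8  0.2 -0.8]
off [-2.6 49.3  8.1] rot [ 0.43 -0.58 -0.13]
```

Request:
apply_moves:
  offset:
    - [-3,5,8]
    - [-3,15,8]
    - [-3,25,8]
    - [-3,35,8]
    - [-3,45,8]
    - [-3,49,8]
    - [-3,49,8]
    - [-3,49,8]
  rot:
    - [0.4,-0.6,0]
    - [0.4,-0.6,0]
    - [0.4,-0.6,0]
    - [0.4,-0.6,0]
    - [0.4,-0.6,0]
    - [0.4,-0.6,0]
    - [0.4,-0.6,0]
    - [0.4,-0.6,0]
  gripper: [1,1,1,1,1,1,1,1]

```text
clock: 2.1
position: [0.5451, 0.1142, 0.0651]
tool_rot: [-0.696, 0.696, -0.123, 0.122]
ft_force: [-0.1, -0.4, 0.4]
finger_gap: 0.004
```

Run:
```python
from h import *
rel(-110,38)
a=snap('top','t1')[170:300,200:350]; b=snap('side','s1')[170:250,245:385]
a=cv2.resize(a[:,:,::-1],None,fx=3,fy=3,interpolation=cv2.INTER_CUBIC)
b=cv2.resize(b[:,:,::-1],None,fx=2.5,fy=2.5,interpolation=cv2.INTER_CUBIC)
o=np.zeros((400,800,3),np.uint8); o[:390,:450]=a; o[:200,450:]=b
cv2.imwrite('pics/c1.png',o)
```

```text
t 2.1 tip fix -110.6 0.1 48.1 gap 0.004381109725110535 F [ 0.  -0.5  0.4]
off [ 0.6 10.1 -0.1] rot [ 0.04  0.05 -0.14]
```

View pics/c1.png

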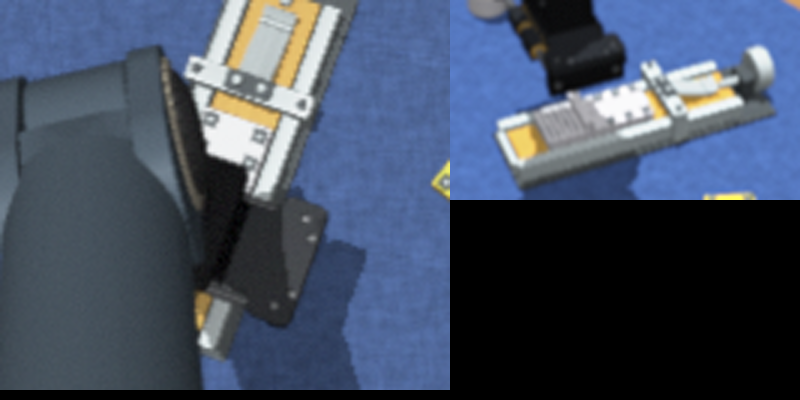

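The side view shows the dark gripper body end at about (585,75) in the crop, with the carrier undisturbed. The fingers are not obvious, so I'll check by projection.

Run:
```python
from h import *
p=robot.get_state()['position']
q=proj('side',np.array([p-[0,0,.017],p+[0,0,.053],O+FX*-.094+[0,0,.038],O+FX*-.134+[0,0,.038]]));print(q)
a=cv2.imread('pics/s1.png')[140:250,225:385]
a=cv2.resize(a,None,fx=5,fy=5,interpolation=cv2.INTER_CUBIC)
for u,v in q: cv2.circle(a,(int((u-225)*5),int((v-140)*5)),3,(0,0,255),-1)
cv2.imwrite('pics/c2.png',a)
```

```text
[[288.58511852 215.16389076]
 [287.14520326 194.54459266]
 [294.5175127  216.5903234 ]
 [280.29165571 220.68609191]]
```

View pics/c2.png

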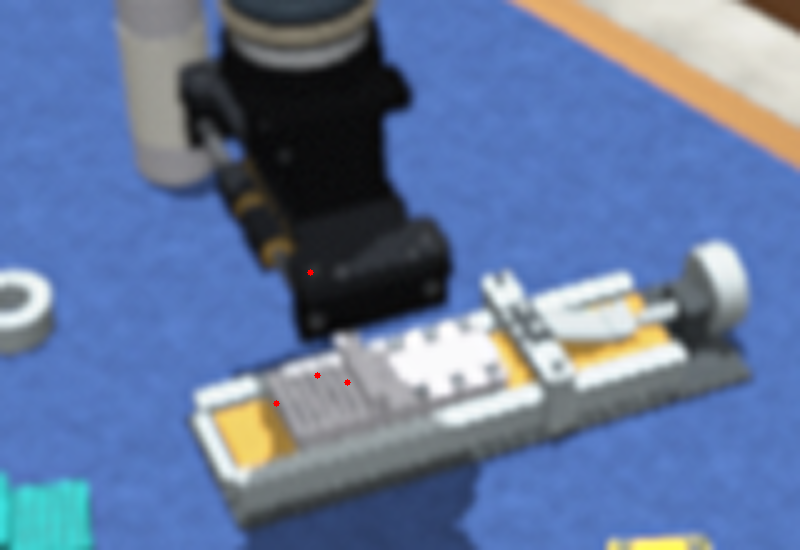

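Run:
```python
from h import *
p=robot.get_state()['position']
for a in(-37.5,37.5):
  for z in(.053,.1): print(a,z,((proj('side',p+FX*a/1e3-FY*.095+[0,0,z])[0]-[225,140])*5).round())
for fx,fy in((-134,-25),(-134,25),(-94,-25),(-74,0)): print(fx,fy,((proj('side',O+FX*fx/1e3+FY*fy/1e3+[0,0,.038])[0]-[225,140])*5).round())
```

```text
-37.5 0.053 [306. 411.]
-37.5 0.1 [300. 336.]
37.5 0.053 [452. 369.]
37.5 0.1 [451. 294.]
-134 -25 [293. 434.]
-134 25 [261. 374.]
-94 -25 [365. 413.]
-74 0 [383. 373.]
```

Run:
```python
from h import *
b=cv2.imread('pics/s1.png')[:,:,::-1]; n=snap('side','s2')
d=cv2.absdiff(n,np.ascontiguousarray(b)).max(2);print((d>25).sum(),np.argwhere(d>25).mean(0) if (d>25).any() else '')
rel(-110,38); s=robot.get_state(); print(s['position'],s['q'])
# static scene check against s0
s0=cv2.imread('pics/s0.png')
a=cv2.resize(cv2.cvtColor(n,cv2.COLOR_RGB2BGR)[160:240,260:330],None,fx=8,fy=7,interpolation=cv2.INTER_LANCZOS4)
cv2.imwrite('pics/c3.png',cv2.convertScaleAbs(a,alpha=2.2,beta=30))
```

```text
2 [146.5 288.5]
t 2.25 tip fix -110.0 0.1 48.8 gap 0.008267644441940144 F [ 0.1  0.1 -0.3]
off [ 0.  10.8 -0.1] rot [-0.02  0.02 -0.07]
[0.5456829  0.1140513  0.06584466] [-0.36612514  0.44356924  0.10901607  1.95251405 -0.06988996  0.74984923
  1.00566862]
```

View pics/c3.png

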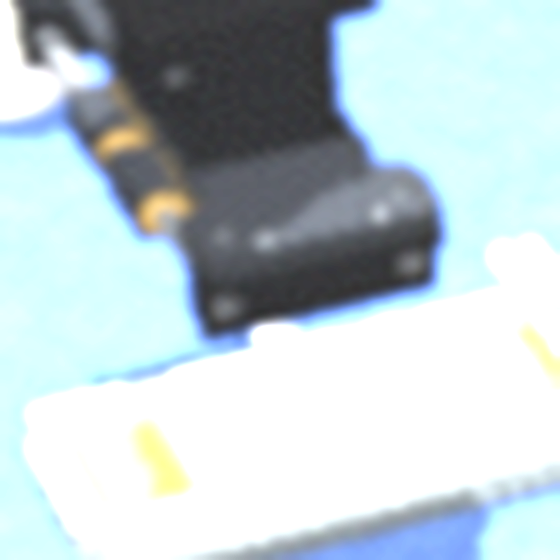

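The body looks about 47 mm higher than its stated geometry implies, and the fingers are hidden behind it. I'll check it against the start picture, where the fingers were in clear view.

Run:
```python
from h import *
M=R.from_quat([-0.68748511,0.68872047,-0.16294954,0.16271379],scalar_first=True).as_matrix();p=np.array([.30230534,.60287328,.20510009])
P=[p+M@np.array(v)/1e3 for v in([0,0,0],[0,17,43],[0,17,-43],[-37,-53,95],[37,-53,95],[37,-53,-95],[-37,-53,-95])]
q=proj('side',np.array(P));print(q.round(1))
a=cv2.imread('pics/s0.png')[40:160,50:170]
a=cv2.convertScaleAbs(cv2.resize(a,None,fx=5,fy=5,interpolation=cv2.INTER_CUBIC),alpha=1.6,beta=20)
for i,(u,v) in enumerate(q): cv2.circle(a,(int((u-50)*5),int((v-40)*5)),3,(0,0,255) if i<3 else (0,255,0),-1)
cv2.imwrite('pics/c4.png',a)
```

```text
[[104.6 128.3]
 [107.2 125.8]
 [105.7 141.7]
 [ 87.8  97.8]
 [113.8  93.1]
 [110.8 126.5]
 [ 81.8 132. ]]
```

View pics/c4.png

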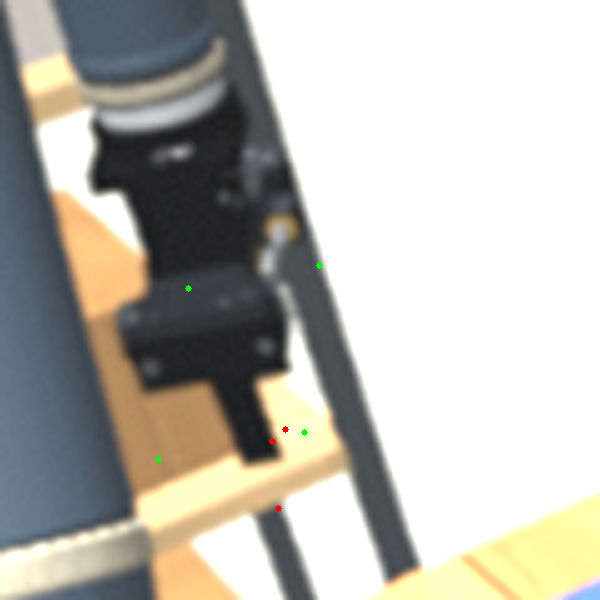

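Run:
```python
from h import *
p=robot.get_state()['position']
for z in(.053,.1):
  print(z,[proj('top',p+FX*a/1e3-FY*.095+[0,0,z])[0].round(1) for a in(-37.5,37.5)],'obs (295,278),(308,238)')
# triangulate near-end bottom corners: side obs crop (305,335),(440,300)
for (ut,vt),(us,vs) in (((295,278),(225+305/5,140+335/5)),((308,238),(225+440/5,140+300/5))):
  (o1,d1),(o2,d2)=ray('top',ut,vt),ray('side',us,vs)
  A=np.c_[d1,-d2]; k=np.linalg.lstsq(A,o2-o1,rcond=None)[0]; a,b=o1+k[0]*d1,o2+k[1]*d2
  w=(a+b)/2; print(w,np.linalg.norm(a-b),'rel TCP fix',(w-p)@FX,(w-p)@FY,w[2]-p[2])
```

```text
0.053 [array([298.2, 282.2]), array([311.6, 245.1])] obs (295,278),(308,238)
0.1 [array([296.7, 280.5]), array([310.8, 241.6])] obs (295,278),(308,238)
[0.48293742 0.04084461 0.16143778] 0.0002637301440905725 rel TCP fix -0.03392330448367469 -0.09025200894609764 0.0955931267072477
[0.55350342 0.01978845 0.15504188] 0.00806193774325896 rel TCP fix 0.03958868045668087 -0.08590333412101864 0.08919722399147686
```

Triangulating the body's lower corners gives good lateral agreement, but it sits about 40 mm higher than stated. So I'll descend guarded by force and let the contact tell me the true fingertip height.

Request:
apply_moves:
  offset:
    - [0,3,0]
    - [0,6,0]
    - [0,9,0]
    - [0,12,0]
    - [0,14,0]
    - [0,14,0]
  rot:
    - [0,0,0]
    - [0,0,0]
    - [0,0,0]
    - [0,0,0]
    - [0,0,0]
    - [0,0,0]
  gripper: [1,1,1,1,1,1]

```text
clock: 2.75
position: [0.5453, 0.114, 0.0512]
tool_rot: [-0.696, 0.696, -0.123, 0.122]
ft_force: [-0.1, 0.5, -1.2]
finger_gap: 0.003
```

```bash
python3 -c "
from h import *
rel(-110,29)"
```

```text
t 2.75 tip fix -110.4 -0.1 34.2 gap 0.00286481554092827 F [-0.3  0.4 -1.2]
off [0.4 5.2 0.1] rot [ 0.02  0.02 -0.12]
```

Request:
apply_moves:
  offset:
    - [0,2,0]
    - [0,4,0]
    - [0,6,0]
    - [0,6,0]
  rot:
    - [0,0,0]
    - [0,0,0]
    - [0,0,0]
    - [0,0,0]
  gripper: [1,1,1,1]

```text
clock: 3.08
position: [0.5449, 0.1139, 0.0447]
tool_rot: [-0.696, 0.697, -0.124, 0.122]
ft_force: [-0.4, 0.4, 0.5]
finger_gap: 0.007
```

Run:
```python
from h import *
rel(-110,20)
a=snap('side','s3')[:,:,::-1][150:250,245:385]
cv2.imwrite('pics/c5.png',cv2.resize(a,None,fx=5.5,fy=5.5,interpolation=cv2.INTER_CUBIC))
```

```text
t 3.0833 tip fix -110.7 -0.3 27.7 gap 0.006909579545625713 F [-0.5  0.2  0.5]
off [0.7 7.7 0.3] rot [ 0.05  0.02 -0.16]
```

View pics/c5.png

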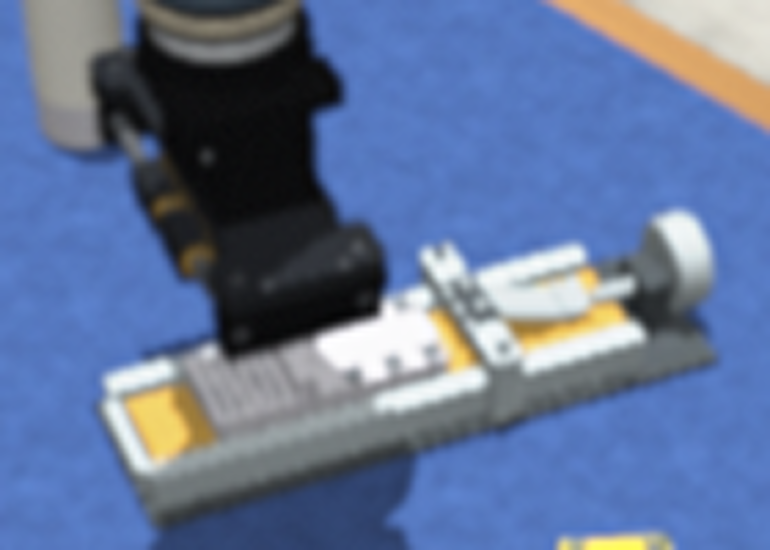

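The picture agrees with the force: nothing is touching yet and the carrier has not moved. The reported z is evidently about 40 mm low, so I'll keep descending with the force guard.

Request:
apply_moves:
  offset:
    - [0,4,0]
    - [0,8,0]
    - [0,12,0]
    - [0,16,0]
    - [0,20,0]
    - [0,20,0]
  rot:
    - [0,0,0]
    - [0,0,0]
    - [0,0,0]
    - [0,0,0]
    - [0,0,0]
    - [0,0,0]
  gripper: [1,1,1,1,1,1]

```text
clock: 3.63
position: [0.5443, 0.1138, 0.0239]
tool_rot: [-0.696, 0.697, -0.124, 0.121]
ft_force: [0.3, 0.7, 0.0]
finger_gap: 0.008
```

Run:
```python
from h import *
rel(-110,0)
p=robot.get_state()['position']
# triangulate near body corner height again, side mask of dark body: lowest dark pixel on the near end
for n in('top','side'):
  im=snap(n,n+'4')
```

```text
t 3.6333 tip fix -111.2 -0.6 6.9 gap 0.008257156214293664 F [0.1 0.8 0. ]
off [1.3 6.9 0.6] rot [ 0.1   0.02 -0.23]
```

Request:
apply_moves:
  offset:
    - [1,2,0.5]
    - [1,4,0.5]
    - [1,6,0.5]
    - [1,6,0.5]
  rot:
    - [0.1,0,-0.2]
    - [0.1,0,-0.2]
    - [0.1,0,-0.2]
    - [0.1,0,-0.2]
  gripper: [1,1,1,1]

```text
clock: 4.07
position: [0.5465, 0.1141, 0.019]
tool_rot: [0.697, -0.696, 0.122, -0.123]
ft_force: [-0.1, -0.5, 5.9]
finger_gap: 0.005
```

Run:
```python
from h import *
rel(-110,-5)
```

```text
t 4.0667 tip fix -109.3 0.5 2.0 gap 0.005216285957923883 F [ 0.  -0.5  5.9]
off [-0.7  7.  -0.5] rot [-0.07  0.02  0.08]
```

Contact: 5.9 N with the tip reading 2 mm, so the true bias is about 33 mm and the tip is on the pad. Now I'll press to the end of travel.

Request:
apply_moves:
  offset:
    - [-0.5,2,0]
    - [-0.5,4,0]
    - [-0.5,6,0]
    - [-0.5,7,0]
    - [-0.5,7,0]
  rot:
    - [0,0,0]
    - [0,0,0]
    - [0,0,0]
    - [0,0,0]
    - [0,0,0]
  gripper: [1,1,1,1,1]

```text
clock: 4.48
position: [0.5465, 0.1141, 0.0131]
tool_rot: [0.697, -0.696, 0.122, -0.124]
ft_force: [-2.9, 0.2, 10.5]
finger_gap: 0.005
```

Run:
```python
from h import *
rel(-110,-9)
a=snap('side','s5')[:,:,::-1][150:250,245:385]
cv2.imwrite('pics/c6.png',cv2.resize(a,None,fx=5.5,fy=5.5,interpolation=cv2.INTER_CUBIC))
```

```text
t 4.4833 tip fix -109.3 0.5 -3.9 gap 0.005150746420651861 F [-2.8 -0.8 10.5]
off [-0.7  5.1 -0.5] rot [-0.1   0.    0.12]
```

View pics/c6.png

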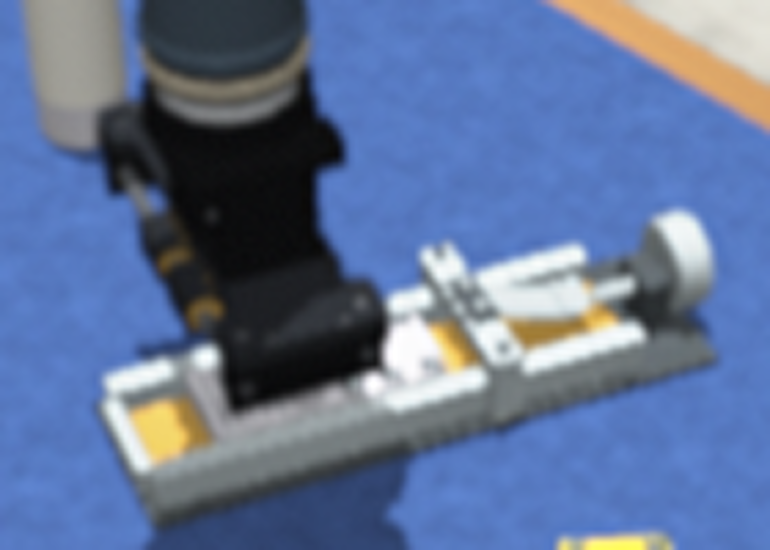

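The bed is visibly down, with the carrier top below the rail tops and the carrier still level. I'll start sliding while keeping it pressed.

Request:
apply_moves:
  offset:
    - [0,2.5,0]
    - [2,2.5,0]
    - [4,2.5,0]
    - [6,2.5,0]
    - [8,2.5,0]
    - [10,2.5,0]
    - [12,2.5,0]
    - [14,2.5,0]
  rot:
    - [0,0,0]
    - [0,0,0]
    - [0,0,0]
    - [0,0,0]
    - [0,0,0]
    - [0,0,0]
    - [0,0,0]
    - [0,0,0]
  gripper: [1,1,1,1,1,1,1,1]

```text
clock: 5.2
position: [0.5569, 0.1114, 0.0118]
tool_rot: [0.697, -0.696, 0.124, -0.121]
ft_force: [-8.5, 3.4, 14.7]
finger_gap: 0.004
```

Run:
```python
from h import *
rel(-70,-7)
```

```text
t 5.2 tip fix -98.5 1.5 -5.2 gap 0.0036813746939872724 F [-9.2  0.3 14.7]
off [28.5  1.7 -1.5] rot [-0.09  0.07 -0.21]
```

Request:
apply_moves:
  offset:
    - [4,2,-1]
    - [7,2,-1]
    - [10,2,-1]
    - [13,2,-1]
    - [16,2,-1]
    - [19,2,-1]
    - [22,2,-1]
    - [25,2,-1]
  rot:
    - [0,0,0]
    - [0,0,0]
    - [0,0,0]
    - [0,0,0]
    - [0,0,0]
    - [0,0,0]
    - [0,0,0]
    - [0,0,0]
  gripper: [1,1,1,1,1,1,1,1]

```text
clock: 5.87
position: [0.5759, 0.1049, 0.0117]
tool_rot: [0.698, -0.695, 0.126, -0.117]
ft_force: [-14.3, 3.9, 24.0]
finger_gap: 0.005
```

Run:
```python
from h import *
rel(-40,-7)
snap('side','s6'); im=snap('top','t6')
a=cv2.imread('pics/t6.png')[170:270,225:345]
b=cv2.imread('pics/s6.png')[150:250,245:385]
f=lambda i:cv2.resize(i,(400,int(400*i.shape[0]/i.shape[1])),interpolation=cv2.INTER_CUBIC)
a,b=f(a),f(b);o=np.zeros((340,800,3),np.uint8);o[:a.shape[0],:400]=a;o[:b.shape[0],400:]=b
cv2.imwrite('pics/c7.png',o)
```

```text
t 5.8667 tip fix -78.5 1.9 -5.3 gap 0.004770635696711498 F [-14.8  -1.2  24. ]
off [38.5  1.2 -2. ] rot [-0.09  0.18 -0.74]
```

View pics/c7.png

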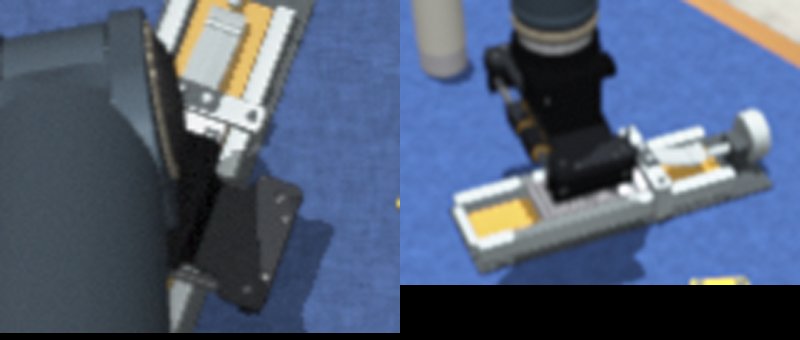

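The side view shows the brass bed exposed behind the carrier and the nose at or under the gate, about (640,180). The carrier is sliding level, so I'll continue.

Request:
apply_moves:
  offset:
    - [6,1,-1]
    - [9,1,-1]
    - [12,1,-1]
    - [15,1,-1]
    - [18,1,-1]
    - [21,1,-1]
    - [24,1,-1]
    - [27,1,-1]
  rot:
    - [0,0,-0.7]
    - [0,0,-0.7]
    - [0,0,-0.7]
    - [0,0,-0.7]
    - [0,0,-0.7]
    - [0,0,-0.7]
    - [0,0,-0.7]
    - [0,0,-0.7]
  gripper: [1,1,1,1,1,1,1,1]

```text
clock: 6.63
position: [0.5985, 0.0966, 0.0118]
tool_rot: [0.698, -0.696, 0.124, -0.119]
ft_force: [-10.8, 2.3, 18.7]
finger_gap: 0.006
```

Run:
```python
from h import *
rel(-22,-7)
```

```text
t 6.6333 tip fix -54.4 1.8 -5.2 gap 0.005544156014399391 F [-10.9  -1.6  18.7]
off [32.4  1.6 -1.9] rot [-0.09  0.23 -0.36]
```

Request:
apply_moves:
  offset:
    - [6,1.3,-1]
    - [9,1.3,-1]
    - [12,1.3,-1]
    - [15,1.3,-1]
    - [18,1.3,-1]
    - [21,1.3,-1]
    - [24,1.3,-1]
    - [26,1.3,-1]
  rot:
    - [0,0,-0.4]
    - [0,0,-0.4]
    - [0,0,-0.4]
    - [0,0,-0.4]
    - [0,0,-0.4]
    - [0,0,-0.4]
    - [0,0,-0.4]
    - [0,0,-0.4]
  gripper: [1,1,1,1,1,1,1,1]

```text
clock: 7.3
position: [0.6182, 0.0896, 0.0119]
tool_rot: [0.698, -0.696, 0.124, -0.118]
ft_force: [-14.3, 3.9, 21.3]
finger_gap: 0.005
```

Run:
```python
from h import *
rel(-22,-7)
```

```text
t 7.3 tip fix -33.4 1.9 -5.1 gap 0.005219801882219166 F [-14.7  -1.2  21.3]
off [11.4  1.7 -2. ] rot [-0.06  0.31 -0.52]
```

Request:
apply_moves:
  offset:
    - [5,1.2,-1]
    - [6,1.2,-1]
    - [7,1.2,-1]
    - [8,1.2,-1]
    - [9,1.2,-1]
    - [10,1.2,-1]
    - [11,1.2,-1]
    - [12,1.2,-1]
  rot:
    - [0,0,-0.5]
    - [0,0,-0.5]
    - [0,0,-0.5]
    - [0,0,-0.5]
    - [0,0,-0.5]
    - [0,0,-0.5]
    - [0,0,-0.5]
    - [0,0,-0.5]
  gripper: [1,1,1,1,1,1,1,1]

```text
clock: 7.97
position: [0.6243, 0.0873, 0.0118]
tool_rot: [0.697, -0.696, 0.124, -0.117]
ft_force: [-12.9, 3.6, 19.6]
finger_gap: 0.009
```

Run:
```python
from h import *
rel(-20,-7)
```

```text
t 7.9667 tip fix -26.9 1.9 -5.2 gap 0.009415723739975743 F [-13.3  -1.   19.6]
off [ 7.   1.8 -1.9] rot [-0.01  0.4  -0.61]
```

Request:
apply_moves:
  offset:
    - [4.5,1.2,-1]
    - [5.5,1.2,-1]
    - [6.5,1.2,-1]
    - [7.5,1.2,-1]
    - [8.5,1.2,-1]
    - [9,1.2,-1]
  rot:
    - [0,0,-0.5]
    - [0,0,-0.5]
    - [0,0,-0.5]
    - [0,0,-0.5]
    - [0,0,-0.5]
    - [0,0,-0.5]
  gripper: [1,1,1,1,1,1]

```text
clock: 8.47
position: [0.6273, 0.0861, 0.0119]
tool_rot: [0.697, -0.696, 0.125, -0.115]
ft_force: [-14.7, 3.4, 21.1]
finger_gap: 0.01
```

Run:
```python
from h import *
rel(-20,-7)
```

```text
t 8.4667 tip fix -23.7 1.8 -5.1 gap 0.010215239426466372 F [-15.   -1.8  21.1]
off [ 3.7  1.8 -1.9] rot [ 0.05  0.47 -0.75]
```

Request:
apply_moves:
  offset:
    - [5,1.2,-1]
    - [6,1.2,-1]
    - [7,1.2,-1]
    - [8,1.2,-1]
    - [9,1.2,-1]
    - [9,1.2,-1]
  rot:
    - [0,0,-0.7]
    - [0,0,-0.7]
    - [0,0,-0.7]
    - [0,0,-0.7]
    - [0,0,-0.7]
    - [0,0,-0.7]
  gripper: [1,1,1,1,1,1]

```text
clock: 8.97
position: [0.6273, 0.0861, 0.0119]
tool_rot: [0.697, -0.697, 0.126, -0.113]
ft_force: [-19.9, 3.0, 25.6]
finger_gap: 0.005
```

Run:
```python
from h import *
rel(-20,-7)
```

```text
t 8.9667 tip fix -23.7 1.8 -5.1 gap 0.004837303350606027 F [-19.7  -4.   25.6]
off [ 3.8  1.8 -1.8] rot [ 0.17  0.58 -1.05]
```

It has stopped at −23.7 mm (−21.5 predicted) with the push risen to 20 N. One firmer push will tell a hard stop from stiction.

Request:
apply_moves:
  offset:
    - [8,1,-1]
    - [9,1,-1]
    - [10,1,-1]
    - [11,1,-1]
    - [11,1,-1]
  rot:
    - [0,-0.5,-1]
    - [0,-0.5,-1]
    - [0,-0.5,-1]
    - [0,-0.5,-1]
    - [0,-0.5,-1]
  gripper: [1,1,1,1,1]

```text
clock: 9.38
position: [0.6273, 0.086, 0.0119]
tool_rot: [-0.697, 0.698, -0.124, 0.107]
ft_force: [-22.4, 5.5, 28.5]
finger_gap: 0.004
```

Run:
```python
from h import *
rel(-20,-7)
p=robot.get_state()['position']
a=snap('top','t8')[:,:,::-1][150:270,225:345]; b=snap('side','s8')[:,:,::-1][180:240,270:370]
f=lambda i,w:cv2.resize(np.ascontiguousarray(i),(w,int(w*i.shape[0]/i.shape[1])),interpolation=cv2.INTER_CUBIC)
a,b=f(a,350),f(b,450);o=np.zeros((350,800,3),np.uint8);o[:a.shape[0],:350]=a;o[:b.shape[0],350:]=b
cv2.imwrite('pics/c8.png',o)
```

```text
t 9.3833 tip fix -23.7 1.7 -5.1 gap 0.003992488097055933 F [-23.   -2.5  28.5]
off [ 3.7  1.8 -1.7] rot [ 0.34  1.2  -1.27]
```

View pics/c8.png

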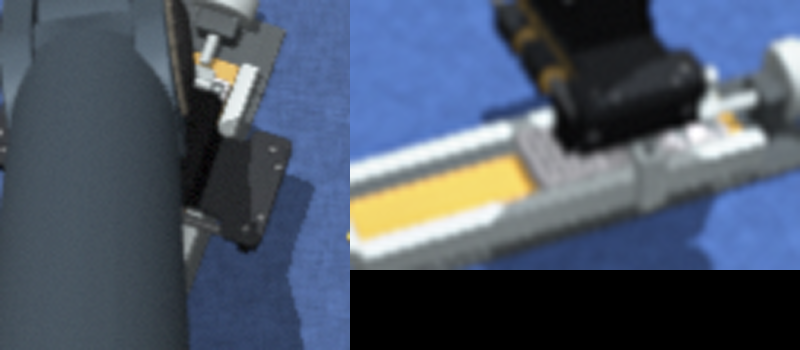

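It is a hard stop: no motion at 23 N of push, with the nose visible beyond the gate. Now I'll let go straight up, keeping a light forward push while the bed rises.

Request:
apply_moves:
  offset:
    - [5,0,-0.5]
    - [4,-2,0]
    - [3,-4,0]
    - [2,-7,0]
    - [0,-10,0]
    - [-2,-15,0]
    - [-3,-22,0]
    - [-3,-32,0]
  rot:
    - [0,0,0]
    - [0,0,0]
    - [0,0,0]
    - [0,0,0]
    - [0,0,0]
    - [0,0,0]
    - [0,0,0]
    - [0,0,0]
  gripper: [1,1,1,1,1,1,1,1]

```text
clock: 10.15
position: [0.625, 0.0867, 0.0442]
tool_rot: [-0.697, 0.698, -0.124, 0.107]
ft_force: [0.1, -1.0, -0.3]
finger_gap: 0.008
```

Request:
apply_moves:
  offset:
    - [-10,-20,0]
    - [-25,-45,0]
    - [-45,-75,20]
    - [-60,-105,50]
    - [-75,-135,85]
    - [-90,-140,120]
    - [-105,-140,155]
    - [-110,-140,170]
  rot:
    - [0,0,0]
    - [0,0,0]
    - [0,0,0]
    - [0,0,0]
    - [0,0,0]
    - [0,0,0]
    - [0,0,0]
    - [0,0,0]
  gripper: [1,1,1,1,1,1,1,1]

```text
clock: 10.82
position: [0.578, 0.2909, 0.1886]
tool_rot: [0.7, -0.696, 0.12, -0.106]
ft_force: [-1.2, 0.9, -0.7]
finger_gap: 0.005
```

Run:
```python
from h import *
rel(-20,-7)
a=snap('top','t9')[:,:,::-1][135:295,215:345]; b=snap('side','s9')[:,:,::-1][180:250,255:385]
a=cv2.resize(np.ascontiguousarray(a),None,fx=3.6,fy=3.6,interpolation=cv2.INTER_CUBIC)
b=cv2.resize(np.ascontiguousarray(b),None,fx=2.5,fy=2.5,interpolation=cv2.INTER_CUBIC)
o=np.zeros((576,793,3),np.uint8); o[:a.shape[0],:a.shape[1]]=a; o[:b.shape[0],468:468+b.shape[1]]=b
c=cv2.imread('pics/t9.png'); c=cv2.resize(c,(320,240),interpolation=cv2.INTER_AREA); o[200:440,470:790]=c
cv2.imwrite('pics/c9.png',o)
```

```text
t 10.8167 tip fix -140.1 177.4 171.6 gap 0.004838321429248818 F [-1.4  0.5 -0.7]
off [ 118.8  175.9 -180.9] rot [-0.06  1.6  -1.21]
```

View pics/c9.png

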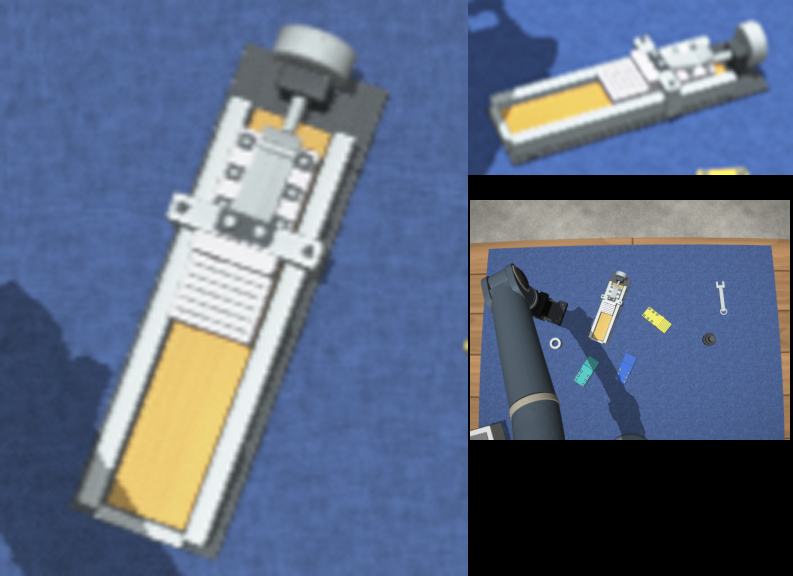

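Run:
```python
from h import *
w=(cr(170,318,.033)+cr(252,347,.033))/2
print('pad rear fixture x',(w-O)@FX*1e3,'(home -52)', 'y',(w-O)@FY*1e3)
print('can top',onz('top',125,196,.15),'tcp',robot.get_state()['position'])
d0=cv2.imread('pics/s0.png');d=cv2.imread('pics/s9.png')
for n,(u,v,r) in dict(can=(258,168,10),bush=(227,202,14),wrench=(478,315,25),cutter=(406,340,20),yel=(360,268,25),blue=(262,280,28),tur=(220,247,26)).items():
  print(n,(cv2.absdiff(d,d0)[v-r:v+r,u-r:u+r].max(2)>40).sum())
```

```text
pad rear fixture x -53.37255923767031 (home -52) y -0.28369224754826583
can top [0.64164289 0.36641931 0.15      ] tcp [0.57781721 0.28905305 0.1868516 ]
can 0
bush 0
wrench 0
cutter 0
yel 0
blue 617
tur 678
```

```bash
python3 - <<'E'
from h import *
g={k:cv2.imread(f'pics/{k}.png',0).astype(np.float32) for k in('t0','t9')}
xs=np.arange(-60,22,2)
def prof(k,z,ys):
  out=[]
  for y in ys:
    q=proj('top',np.array([O+FX*x/1e3+FY*y/1e3+[0,0,z] for x in xs])).astype(np.float32)
    out.append(cv2.remap(g[k],q[:,:1],q[:,1:],cv2.INTER_LINEAR)[:,0])
  return np.mean(out,0).round().astype(int)
print(xs)
for ys in((-22,-19,-17),(17,19,22)):
  print(ys);print('t0',prof('t0',.045,ys));print('t9',prof('t9',.045,ys))
E
python3 - <<'E'
import sys;sys.path.insert(0,'.')
import cv2,numpy as np
for k,lo,hi in(('turq',(80,80,80),(97,255,255)),('blue',(110,190,120),(125,255,255)),('yel',(22,120,80),(34,255,255))):
  for f in('t0','t9'):
    m=cv2.inRange(cv2.cvtColor(cv2.imread(f'pics/{f}.png'),cv2.COLOR_BGR2HSV),lo,hi)[200:380,200:420]
    M=cv2.moments(m,True);print(k,f,M['m00'],round(M['m10']/max(M['m00'],1),1),round(M['m01']/max(M['m00'],1),1))
E
```

```text
[-60 -58 -56 -54 -52 -50 -48 -46 -44 -42 -40 -38 -36 -34 -32 -30 -28 -26
 -24 -22 -20 -18 -16 -14 -12 -10  -8  -6  -4  -2   0   2   4   6   8  10
  12  14  16  18  20]
(-22, -19, -17)
t0 [135 161 220 230 230 229 197 144 143 160 145 170 218 230 231 227 196 149
 151 156 136 161 199 186 184 185 184 175 136 112 159 211 207 199 194 202
 202 190 175 175 175]
t9 [204 199 175 172 227 227 208 226 235 220 218 234 229 210 229 236 218 220
 234 229 211 230 230 185 180 220 233 230 228 222 215 226 219 211 207 214
 215 202 180 171 153]
(17, 19, 22)
t0 [144 163 216 228 230 226 195 144 142 162 145 168 214 228 228 226 205 155
 157 173 140 160 189 161 151 146 147 149 136 113 153 194 185 181 182 177
 174 175 159 149 146]
t9 [153 157 134 160 223 228 207 227 237 222 219 235 230 212 228 236 218 218
 236 230 208 229 234 193 184 234 240 239 238 228 211 211 196 193 194 190
 187 189 180 174 150]
turq t0 1358.0 33.1 141.2
turq t9 1361.0 33.1 141.2
blue t0 0.0 0.0 0.0
blue t9 0.0 0.0 0.0
yel t0 1181.0 171.4 41.3
yel t9 2117.0 124.2 46.5
```

Request:
apply_moves:
  offset:
    - [0,-20,-5]
    - [0,-40,-15]
    - [0,-60,-25]
    - [0,-60,-25]
    - [0,-60,-25]
    - [0,-60,-25]
  rot:
    - [0,0,0]
    - [0,0,0]
    - [0,0,0]
    - [0,0,0]
    - [0,0,0]
    - [0,0,0]
  gripper: [1,1,1,1,1,1]

```text
clock: 11.42
position: [0.5713, 0.264, 0.2467]
tool_rot: [0.698, -0.698, 0.121, -0.105]
ft_force: [-0.5, 0.6, -0.6]
finger_gap: 0.003
```

Run:
```python
from h import *
w=snap('top','t10'); a=cv2.imread('pics/t9.png')
print('fixture change t9->t10',(cv2.absdiff(a[:,:,::-1],w)[135:230,255:330].max(2)>40).sum(), robot.get_state()['ft_force'])
print(ticket.finish_job())
```

```text
fixture change t9->t10 0 [-0.86260174 -0.21741121 -0.24822794]
the job is handed in; nothing more can be done
None
```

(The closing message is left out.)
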